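Fit the light unit on the lamp foot and switch it on

ROBOT

A 6-joint arm with a two-finger parallel gripper is mounted at the origin on the work surface. World frame = base frame: x ahead of the robot, y to its left, z up, the work surface at z = 0. Lengths are in m, angles in rad, forces in N, time in s.
With the tool pointing down it reaches from about 0.425 to 0.95 m from the base axis. Payload 14.7 kg.
Tool frame: the origin (TCP) lies between the finger pads; the fingertips stand 25 mm ahead of it and the grasp point (between the pads) lies 6 mm ahead of it; z points along the fingers, y is the line along which they close (so a half turn about z gives the same grasp; the last joint's range is limited). The gripper opens to 85 mm and grips with 20 to 120 N. Pads are 22 mm wide; open, the fingers measure 114 mm over their backs; the gripper's body (76 mm by 85 mm) begins 54 mm behind the grasp point. The pads swing forward as they close: fully open they stand 13 mm farther back than shut.
Start: joints at [1.279, 0.48, 1.596, -0, 1.065, -0.047], TCP at [0.158, 0.631, 0.226] pointing down, gripper open.
Joint ranges: [-2.75, 2.75], [-0.82, 2.05], [0.23, 2.67], [-1.56, 4.7], [0.09, 2.69], [-2.92, 2.92]. Speed limits (rad/s): [1.89, 1.89, 2.39, 3.01, 3.01, 3.01].

INTERFACE

Orientations are given as a unit quaternion [w, x, y, z].
In Python, from station import robot gives the robot as it stands.
- The arm moves only by the shell command python3 -m pendant 'ROWS' [FORCE]. ROWS is JSON, a list of rows, each a list of 3 entries, a list of its own where there are three numbers: the turn, a rotation vector about the tool's x, y, z in rad, then the shift along the tool's x, y, z in mm, then the opening, from 0 (shut) to 1 (fully open). A call has 1 to 5 rows; each row is the pose to reach, as a shift and turn from the pose commanded when the call began, along the tool's axes at that moment; what a row does not reach only later rows make up. A row lasts 1/12 s, in which the tool goes at most 41.7 mm and 7.16 degrees, less where a joint would pass 70% of its speed; a pose out of reach is approached as far as the arm can. A call with a gripper value outside its range is refused whole. The fingers move at their own pace and stop on an object; FORCE is the grip in N (left out, the last holds). Time passes only in rows, so rows that repeat a pose let the fingers close. It gives the time, the measured TCP pose, the force, the opening and the grip force at its end, in the units of the state.
- robot.read_state(): the state, without advancing time (a new reading comes with each control period).
- robot.grab_frame(name): name is "side" or "top"; returns a dict with "img" (480x640x3 uint8, red, green, blue), "camera_matrix" (3x3 intrinsics, pixels), "R" (3x3) and "t" (3): a world point X has camera coordinates R X + t. Camera axes: x right, y down, z forward; pixel columns grow to the right and rows downward; lengths in m; the calibration is good to about 2 mm. A picture is of the moment at which its call begins. There is no depth.
- robot.job_done(): hands the job in; it is judged then, once.
Trained networks look in a picture, given as the dict that the camera call returned (one of the last four; its "shot" number tells which), for a name from the list of things; names that differ only in an ending like _2 or _b are one class to them, and where a whole thing is asked for, a point or a joint stands for the part that bears it (a point fixed in the world has none). Each returns a list of dicts, best first, with "p" (0 to 1); they miss things now and then, are a little off and sometimes report something else, mostly with a low value. They report only what shows in the picture. A call takes as long as a camera call. They do not tell look-alikes from the thing itself.
- robot.boxes_of(target, picture): "centre" ([x, y, z] in m, in world coordinates, good to about 4 mm: the middle of the surface that is visible of it).
- robot.masks_of(target, picture): "mask" (480x640 bool, what is visible of it).
- robot.tip_of(target, picture): "centre" ([x, y, z] in m, in world coordinates, good to about 4 mm: a listed point, or the origin of a listed thing).
The state is a dict: "time": time; "joint_pos": joint angles; "qd": joint speeds; "joint_efforts": joint torques, N m; "tool_pos": TCP position; "tcp_rot": TCP orientation; "ft_force": force on the tool from outside, world axes, zero at the start; "ft_torque": the same for the moment, N m; "gripper_width": finger opening in m; "grasp_force": force on a finger pad.
Only numpy, scipy, OpenCV 4.12 (cv2) and the standard library are available. Lean on these libraries where they do the work, as an engineer would, in place of code of your own. Each camera call takes 0.05 s, during which the arm holds its last target. There are 200 camera calls.

TASK

Take the light unit out of its wooden charging dock and set its tapered shank into the socket of the bronze lamp foot. Press lightly while turning it clockwise (seen from above) until its slot drops over the two drive dogs and the flange sits fully home on the socket face, then turn it on clockwise to the stop, where it is square with the foot's plinth, and let go. Do not force it or drop it, and leave the other things on the console alone.

Things in the scene. Friction and masses are not known exactly. Their poses are not given: they have to be found in the camera images.
- light_unit: Loose light unit, about 0.26 kg, upright, 126 mm tall; origin: lower tip of its shank, z up along its axis. Steel taper shank 36 mm long, 18 mm diameter at the tip, 28 mm at the top; brass flange 54 mm diameter, 36 to 52 mm above the origin; frosted white lantern body 46 mm along x, 34 mm along y, 52 to 122 mm, with a low brass cap.
- grip (a point): Where to grasp the light unit: centre of its lantern body, 92 mm above the unit's origin, on its axis. Grasp across the 34 mm width (along y).
- flange (a point): Centre of the light unit's flange underside, on its axis, 36 mm above its origin; turns with the unit. A straight slot 12 mm wide and 10 mm deep runs right across the underside through this point along x (the lantern body's long direction). A half turn about z makes no difference.
- dock: Wooden charging dock, fixed, 80 x 80 mm, 50 mm tall, with a round hole 31 mm in diameter and 44 mm deep in the middle of its top. Origin: centre of its underside. The light unit starts standing in it, flange on the dock's top, so that the unit's origin is 14 mm above the table.
- lamp_foot: Bronze urn-shaped lamp foot, fixed, origin: centre of its underside. Pale marble plinth 160 mm along x, 110 mm along y, 15 mm thick; urn 132 mm at its widest; at the top a brass spindle that turns about the vertical axis with a stiff friction of about 0.12 N m and stays where it is left. Turning it clockwise (from above) ends at a cushioned stop: the switched-on place.
- socket (a point): Centre of the bore's mouth, on the spindle's flat face, 115 mm above the table; fixed to the foot, axes as the foot's. The bore tapers from about 30 mm diameter at the mouth to 19 mm at 40 mm depth. When the light unit is home its flange underside lies on this face (point flange at this point); when it rides on top of the dogs it stands 8 mm higher.
- dogs (a point): Point on the socket's axis, 8 mm above its face, level with the tops of the two steel dogs on the spindle (each 8 mm wide, 16 to 26 mm from the axis, on opposite sides); its axes are the foot's. The line of the dogs starts 0.6 to 1.4 rad anticlockwise (from above) of the foot's x axis: not reported, only seen or felt. At the stop it lies along the foot's x axis.
- boxwood: Bystander: small clipped plant ball, 68 mm across, in a white pot, 108 mm tall, loose. Origin: centre of its underside.
- bowl: Bystander: white bowl 100 mm across, 40 mm tall, loose. Origin: centre of its underside.
- basket: Bystander: small round lidded basket 106 mm across, 83 mm tall, loose. Origin: centre of its underside.
Mind the look-alikes: they are no part of the job. What is shaped like the light_unit but orange or red is not meant. Several things have the shape of the lamp_foot; the one meant has the colours described above.

How it is judged:
By the outcome, as a careful person would: the job done as asked, in the order asked, and still so for the second after the job is handed in, with the robot touching nothing.
It also fails if it takes over 70 s, if anything falls off the work surface, if the arm or the gripper's body presses on something with over 40 N, if the wrist force passes 120 N, or if a joint passes its speed limit or range.

## Working session

There is one attempt and no reset: what is moved stays moved. The work goes in short steps, Python scripts to look and compute and a shell command to move; the robot and the scene stay as the last step left them, time stands still between calls to the robot, and variables do not carry over. Pictures are saved under pics/ and viewed, at most 10 in all, crops included, and the job is handed in when it is done.

```bash
ls; mkdir -p pics; cat > h.py <<'E'
from station import robot
import numpy as np, cv2
from scipy.spatial.transform import Rotation as Ro
def save(f,n): cv2.imwrite(f'pics/{n}.png',f['img'][:,:,::-1])
def px(f,X):
    c=f['R']@np.array(X)+f['t']; u=f['camera_matrix']@c; return (u[:2]/u[2]).round(0)
def ray(f,p,z):
    d=np.array(f['R']).T@np.linalg.solve(f['camera_matrix'],[p[0],p[1],1]); c=-np.array(f['R']).T@f['t']
    return c+d*(z-c[2])/d[2]
def st():
    s=robot.read_state(); q=s['tcp_rot']; return s,Ro.from_quat([q[1],q[2],q[3],q[0]])
def rel(target):
    s,r=st(); return (r.inv().apply(np.array(target)-s['tool_pos'])*1000).round(1)
E
python3 - <<'E'
from h import *
for c in ['top','side']:
    f=robot.grab_frame(c); save(f,c+'0')
    for n in ['light_unit','lamp_foot','dock','grip','socket']:
        for d in robot.tip_of(n,f)[:4]: print(c,n,round(d['p'],2),np.round(d['centre'],3),px(f,d['centre']))
s,r=st(); print(s, r.as_matrix().round(3))
E
```

```text
pics
top light_unit 0.88 [ 0.583 -0.118  0.   ] [374. 231.]
top light_unit 0.83 [ 0.575 -0.323  0.002] [461. 225.]
top light_unit 0.8 [ 0.567 -0.22   0.016] [419. 231.]
top light_unit 0.43 [ 0.561 -0.22  -0.002] [418. 235.]
top lamp_foot 0.97 [ 0.334  0.185 -0.001] [255. 352.]
top lamp_foot 0.81 [ 0.506  0.378 -0.003] [166. 285.]
top lamp_foot 0.74 [0.555 0.156 0.004] [259. 254.]
top dock 0.68 [ 0.567 -0.221 -0.001] [418. 233.]
top grip 0.96 [ 0.578 -0.12   0.092] [380. 224.]
top grip 0.94 [ 0.568 -0.223  0.106] [429. 222.]
top grip 0.88 [ 0.577 -0.325  0.093] [473. 214.]
top socket 0.96 [0.554 0.16  0.112] [252. 246.]
top socket 0.74 [0.504 0.382 0.113] [148. 281.]
top socket 0.57 [0.335 0.186 0.115] [248. 353.]
side light_unit 0.67 [ 0.579 -0.317 -0.002] [467. 379.]
side light_unit 0.65 [ 0.578 -0.119  0.001] [385. 312.]
side lamp_foot 0.93 [0.504 0.375 0.002] [223. 211.]
side lamp_foot 0.75 [0.552 0.152 0.   ] [292. 248.]
side lamp_foot 0.67 [0.339 0.182 0.001] [208. 289.]
side dock 0.83 [ 0.566 -0.223  0.002] [422. 348.]
side dock 0.15 [ 0.731 -0.203  0.004] [464. 295.]
side grip
[... 460 characters left out ...]
630144e+00, -1.82288616e-06,
        1.06511368e+00, -4.65697211e-02]), 'qd': array([-0.00047428, -0.00077227,  0.00311421,  0.00015664, -0.00147039,
       -0.00077896]), 'joint_efforts': array([-7.85969751e-04, -9.50042009e+01, -4.30494440e+01,  1.36151561e-05,
        1.47657298e-03,  1.44639569e-05]), 'tool_pos': array([0.15751837, 0.6306144 , 0.22600812]), 'tcp_rot': array([ 4.64220148e-07,  1.22113617e-01,  9.92516128e-01, -2.02015569e-06]), 'ft_force': array([-0.94928406,  0.14892198,  0.25502458]), 'ft_torque': array([0.00751153, 0.04618013, 0.05369855]), 'grasp_force': 0.0, 'gripper_width': 0.08551555834580875} [[-0.97   0.242  0.   ]
 [ 0.242  0.97  -0.   ]
 [-0.    -0.    -1.   ]]
```

```bash
python3 -c "
import cv2,numpy as np
a=cv2.imread('pics/top0.png');b=cv2.imread('pics/side0.png');print(a.shape,b.shape)"
```

```text
(480, 640, 3) (480, 640, 3)
```

View pics/top0.png

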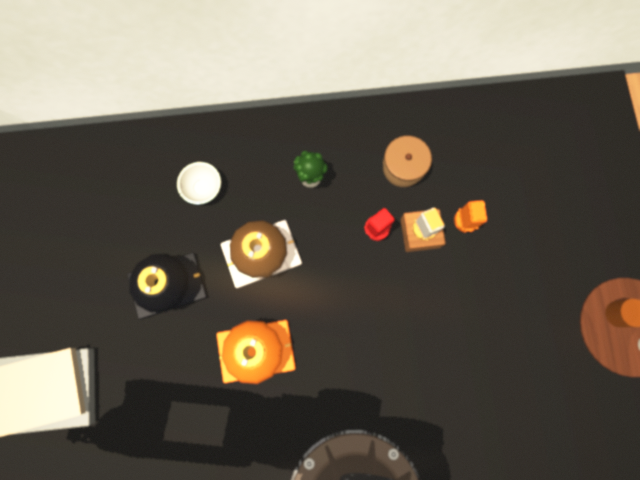

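View pics/side0.png

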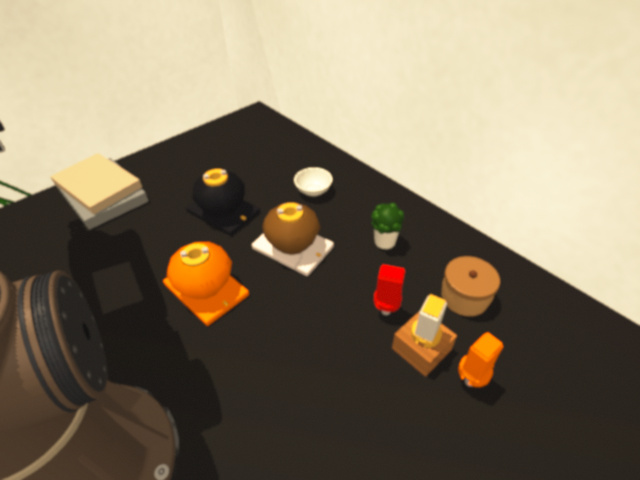

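The top view shows the white unit in the dock at (430,222), with the red and orange look-alikes at (380,224) and (472,215). The bronze foot on pale marble is at (258,248). Next I rectify crops to measure the yaws.

```bash
cat >> h.py <<'E'
def rect(f,c,z,half=.1,s=400):
    # world-aligned view of plane z: x right, y up
    W=[(c[0]-half,c[1]+half),(c[0]+half,c[1]+half),(c[0]+half,c[1]-half),(c[0]-half,c[1]-half)]
    P=np.float32([(lambda u:(u[:2]/u[2]))(f['camera_matrix']@(f['R']@np.array([*w,z])+f['t'])) for w in W])
    H=cv2.getPerspectiveTransform(P,np.float32([(0,0),(s,0),(s,s),(0,s)]))
    return cv2.warpPerspective(f['img'],H,(s,s),flags=cv2.INTER_CUBIC)
E
python3 - <<'E'
from h import *
f=robot.grab_frame('top'); g=robot.grab_frame('side')
u=[.567,-.222]; l=[.554,.154]
row1=[rect(f,u,.136,.05),rect(f,l,.015,.12)]
row2=[rect(f,u,.05,.07),rect(f,l,.123,.05)]
im=np.vstack([np.hstack(row1),np.hstack(row2)])
cv2.imwrite('pics/r1.png',cv2.resize(im,(600,600))[:,:,::-1])
# plinth rectangle by pale mask
p=row1[1].astype(int); m=((p.min(2)>120)).astype(np.uint8)
k=max(cv2.findContours(m,0,1)[0],key=cv2.contourArea)
print('plinth',cv2.minAreaRect(k))
for n,ff in (('light_unit',f),('light_unit',g)):
    for d in robot.masks_of(n,ff)[:3]:
        ys,xs=np.where(d['mask']); print(d['p'],xs.mean(),ys.mean())
E
```

```text
plinth ((224.80767822265625, 286.209716796875), (106.81795501708984, 191.48532104492188), 78.27488708496094)
0.89 469.8462643678161 215.27155172413794
0.6 378.5159663865546 224.38151260504202
0.57 427.3675595238095 224.06845238095238
0.65 389.2641025641026 288.22905982905985
0.64 429.40302066772654 321.5310015898251
0.62 480.3659942363112 360.4193083573487
```

View pics/r1.png

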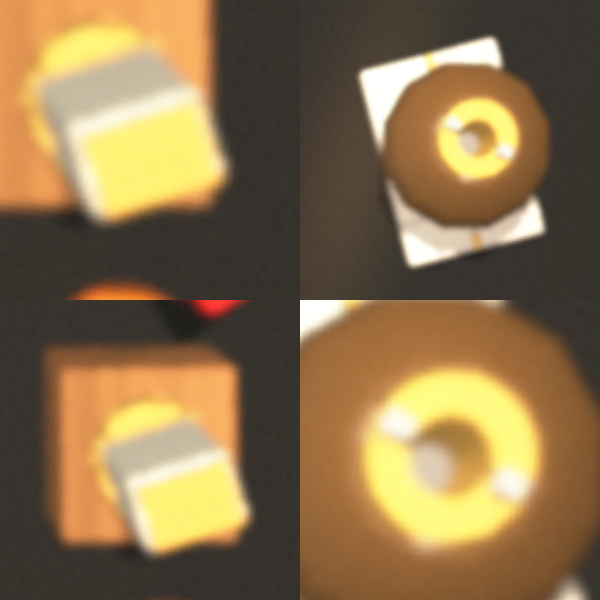

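Estimates from the rectified views:
- **Unit:** axis at (0.567, -0.223), x-yaw about 17°.
- **Socket:** (0.556, 0.1525).
- **Plinth:** x axis at about -75.6°.
- **Dogs:** line at about -28°, which is 47° anticlockwise of the plinth.

I will grasp with tool-x yaw at 197°, which keeps joint 6 in range through to the stop.

```bash
python3 -m pendant '[[[0,0,0],[-40,-18,-5],1],[[0,0,0],[-80,-36,-10],1],[[0,0,0],[-120,-54,-15],1],[[0,0,0],[-150,-68,-20],1],[[0,0,0],[-170,-76,-24],1]]'
python3 -m pendant '[[[0,0,0],[-38,-17,0],1],[[0,0,0],[-76,-34,0],1],[[0,0,0],[-114,-51,0],1],[[0,0,0],[-145,-65,0],1],[[0,0,0],[-170,-76,0],1]]'
python3 -c "
from h import *
print(rel([.567,-.223,.25]))"
```

```text
time: 1.22
tool_pos: [0.3067, 0.5131, 0.2506]
tcp_rot: [0.0, 0.123, 0.992, -0.0]
ft_force: [0.6, 0.8, 0.1]
gripper_width: 0.0853
grasp_force: 0.0
time: 1.63
tool_pos: [0.4525, 0.3988, 0.2502]
tcp_rot: [0.0, 0.123, 0.992, 0.0]
ft_force: [-0.1, 0.3, -0.3]
gripper_width: 0.0852
grasp_force: 0.0
[-2.624e+02 -5.752e+02  2.000e-01]
```

```bash
python3 -m pendant '[[[0,0,0],[-16,-36,0],1],[[0,0,0],[-32,-72,0],1],[[0,0,0],[-48,-108,0],1],[[0,0,0],[-64,-144,0],1],[[0,0,0],[-80,-180,0],1]]'
python3 -m pendant '[[[0,0,0],[-16,-36,0],1],[[0,0,0],[-32,-72,0],1],[[0,0,0],[-48,-108,0],1],[[0,0,0],[-64,-144,0],1],[[0,0,0],[-80,-180,0],1]]'
python3 -m pendant '[[[0,0,-0.11],[-20,-42,0],1],[[0,0,-0.22],[-40,-84,0],1],[[0,0,-0.33],[-60,-126,0],1],[[0,0,-0.44],[-80,-168,0],1],[[0,0,-0.54],[-98,-205,0],1]]'
python3 - <<'E'
from h import *
print(rel([.567,-.223,.25])); s,r=st(); print(np.degrees(np.arctan2(*r.as_matrix()[1::-1,0])))
g=robot.grab_frame('side'); save(g,'s2')
for d in robot.tip_of('grip',g)[:4]: print(round(d['p'],2),np.round(d['centre'],3))
f=robot.grab_frame('top')
for d in robot.tip_of('grip',f)[:4]: print(round(d['p'],2),np.round(d['centre'],3))
cv2.imwrite('pics/s2c.png',cv2.resize(g['img'][230:420,330:560],None,fx=3,fy=3,interpolation=2)[:,:,::-1])
# predicted outline of unit
c=np.array([.567,-.223]);a=np.radians(17)
for x,y in((23,17),(-23,17),(-23,-17),(23,-17)):
    p=c+np.array([x*np.cos(a)-y*np.sin(a),x*np.sin(a)+y*np.cos(a)])/1e3
    print([((px(g,[*p,z])-[330,230])*3) for z in(.066,.136)])
E
```

```text
time: 2.05
tool_pos: [0.4845, 0.205, 0.2501]
tcp_rot: [0.0, 0.122, 0.993, 0.0]
ft_force: [0.7, 0.3, 0.5]
gripper_width: 0.0854
grasp_force: 0.0
time: 2.47
tool_pos: [0.5185, 0.0108, 0.2503]
tcp_rot: [0.0, 0.122, 0.993, 0.0]
ft_force: [1.8, 1.0, -0.0]
gripper_width: 0.0853
grasp_force: 0.0
time: 2.88
tool_pos: [0.5579, -0.1824, 0.2502]
tcp_rot: [0.0, -0.15, 0.989, -0.0]
ft_force: [1.1, 0.1, 0.3]
gripper_width: 0.0853
grasp_force: 0.0
[  3.3 -41.5   0.2]
-162.75813407476195
0.8 [ 0.564 -0.223  0.105]
0.67 [ 0.579 -0.12   0.088]
0.57 [ 0.581 -0.32   0.094]
0.7 [ 0.58  -0.12   0.092]
[array([282., 258.]), array([300., 189.])]
[array([252., 315.]), array([270., 246.])]
[array([306., 339.]), array([327., 270.])]
[array([333., 282.]), array([357., 213.])]
```

View pics/s2c.png

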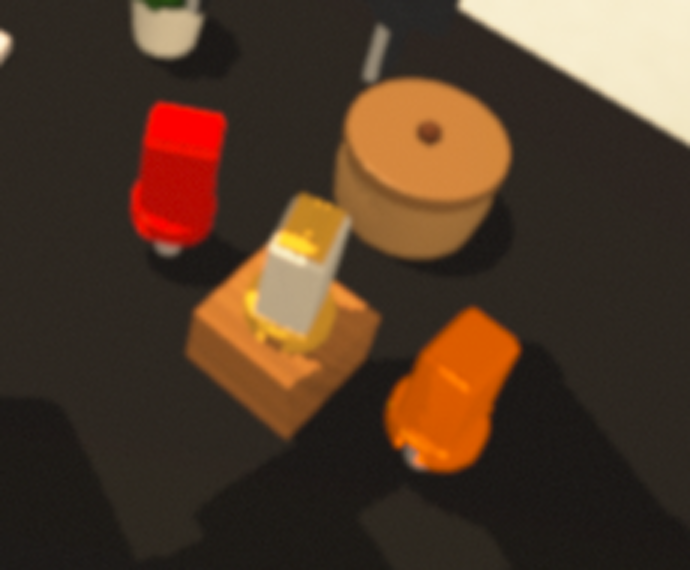

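The crop shows the unit's cap centre at about (312,228), within 2–3 mm of the prediction, so I descend and grip.

```bash
python3 -m pendant '[[[0,0,0],[4,-36,0],1],[[0,0,0],[4,-41,0],1],[[0,0,0],[4,-41,20],1],[[0,0,0],[4,-41,45],1],[[0,0,0],[4,-41,70],1]]'
python3 -m pendant '[[[0,0,0],[0,0,20],1],[[0,0,0],[0,0,40],1],[[0,0,0],[0,0,58],1],[[0,0,0],[0,0,68],1],[[0,0,0],[0,0,68],1]]'
python3 -c "
from h import *
print(rel([.566,-.223,.112]))"
python3 -m pendant '[[[0,0,0],[0,0,0],0],[[0,0,0],[0,0,0],0],[[0,0,0],[0,0,0],0],[[0,0,0],[0,0,0],0],[[0,0,0],[0,0,0],0]]' 40
python3 -m pendant '[[[0,0,0],[0,0,0],0],[[0,0,0],[0,0,0],0],[[0,0,0],[0,0,0],0],[[0,0,0],[0,0,0],0],[[0,0,0],[0,0,0],0]]' 40
```

```text
time: 3.5
tool_pos: [0.5663, -0.22, 0.1798]
tcp_rot: [0.001, -0.147, 0.989, -0.0]
ft_force: [-0.3, -0.9, -0.4]
gripper_width: 0.0851
grasp_force: 0.0
time: 3.92
tool_pos: [0.5649, -0.2195, 0.1102]
tcp_rot: [-0.001, -0.147, 0.989, 0.001]
ft_force: [0.4, -0.2, -0.2]
gripper_width: 0.0855
grasp_force: 0.0
[-0.  -3.7 -1.8]
time: 4.33
tool_pos: [0.5666, -0.2213, 0.1131]
tcp_rot: [0.001, -0.147, 0.989, -0.0]
ft_force: [-1.0, -0.1, 7.3]
gripper_width: 0.0332
grasp_force: 39.4
time: 4.75
tool_pos: [0.5665, -0.2213, 0.1131]
tcp_rot: [0.001, -0.147, 0.989, -0.0]
ft_force: [-1.0, 0.4, 7.6]
gripper_width: 0.0329
grasp_force: 39.6
```

```bash
python3 -m pendant '[[[0,0,0],[0,0,-10],0],[[0,0,0],[0,0,-25],0],[[0,0,0],[0,0,-45],0],[[0,0,0],[0,0,-70],0],[[0,0,0],[0,0,-100],0]]' 60
python3 -m pendant '[[[0,0,0],[0,0,-25],0],[[0,0,0],[0,0,-45],0],[[0,0,0],[0,0,-58],0],[[0,0,0],[0,0,-60],0],[[0,0,0],[0,0,-60],0]]'
python3 - <<'E'
from h import *
s,r=st(); print(s['ft_force'],s['ft_torque'],rel([.556,.1525,.275]))
g=robot.grab_frame('side'); f=robot.grab_frame('top')
for n in ('light_unit','flange','grip'):
  for q in (g,f):
    for d in robot.tip_of(n,q)[:4]: print(n,round(d['p'],2),np.round(d['centre'],3))
print(s['tool_pos'])
cv2.imwrite('pics/s3c.png',cv2.resize(g['img'][180:380,330:560],None,fx=3,fy=3,interpolation=2)[:,:,::-1])
E
```

```text
time: 5.17
tool_pos: [0.5651, -0.2206, 0.2127]
tcp_rot: [-0.001, -0.147, 0.989, 0.001]
ft_force: [0.7, -0.1, -2.8]
gripper_width: 0.0329
grasp_force: 61.4
time: 5.58
tool_pos: [0.5662, -0.2211, 0.2731]
tcp_rot: [0.001, -0.147, 0.989, -0.0]
ft_force: [-0.2, -0.3, -3.9]
gripper_width: 0.0326
grasp_force: 61.6
[-0.19715742 -0.31098108 -3.93323953] [-0.02187344 -0.04513277 -0.05280115] [-98.9 360.4  -2.2]
light_unit 0.87 [ 0.582 -0.115  0.004]
light_unit 0.52 [ 0.732 -0.205  0.001]
light_unit 0.93 [ 0.581 -0.118  0.001]
light_unit 0.69 [ 0.567 -0.218  0.177]
light_unit 0.39 [ 0.731  0.281 -0.002]
flange 0.87 [ 0.577 -0.319  0.033]
flange 0.8 [ 0.565 -0.224  0.211]
flange 0.77 [ 0.576 -0.116  0.04 ]
flange 0.58 [ 0.567 -0.224  0.176]
flange 0.94 [ 0.581 -0.118  0.035]
flange 0.63 [ 0.567 -0.224  0.21 ]
grip 0.97 [ 0.58  -0.322  0.095]
grip 0.87 [ 0.58  -0.119  0.093]
grip 0.73 [ 0.564 -0.222  0.264]
grip 0.7 [ 0.566 -0.222  0.26 ]
grip 0.61 [ 0.581 -0.118  0.091]
[ 0.56620076 -0.22108218  0.27308692]
```

View pics/s3c.png

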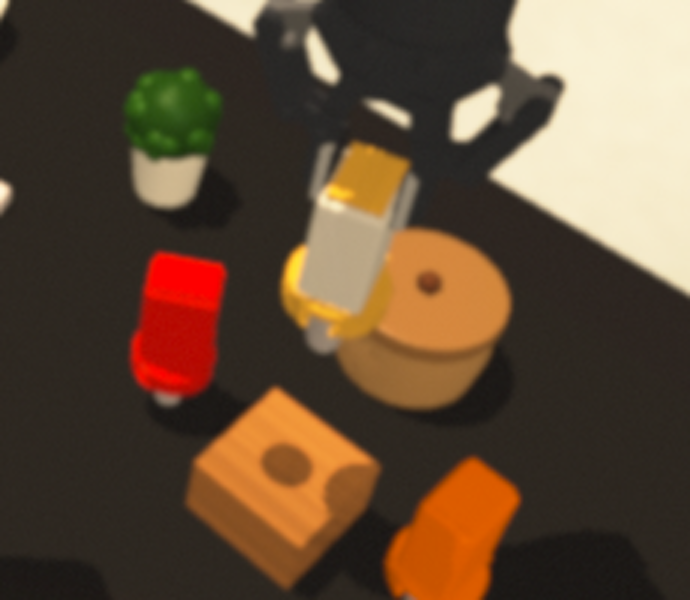

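Held upright and the dock is empty. Now over to the socket.

```bash
python3 -m pendant '[[[0,0,0],[-8,30,0],0],[[0,0,0],[-18,66,0],0],[[0,0,0],[-28,102,0],0],[[0,0,0],[-39,140,0],0],[[0,0,0],[-49,180,0],0]]'
python3 -m pendant '[[[0,0,0],[-11,38,0],0],[[0,0,0],[-21,76,0],0],[[0,0,0],[-32,114,0],0],[[0,0,0],[-42,150,0],0],[[0,0,0],[-50,180,0],0]]'
python3 -m pendant '[[[0,0,0.1],[0,0,0],0],[[0,0,0.2],[0,0,0],0],[[0,0,0.3],[0,0,0],0],[[0,0,0.4],[0,0,0],0],[[0,0,0.5],[0,0,0],0]]'
python3 - <<'E'
from h import *
f=robot.grab_frame('top'); g=robot.grab_frame('side'); s,r=st()
print(s['tool_pos'],np.degrees(np.arctan2(*r.as_matrix()[1::-1,0])),s['ft_force'],s['ft_torque'],rel([.556,.1525,.275]))
for n in ('light_unit','flange','socket','dogs'):
  for q in (g,f):
    for d in robot.tip_of(n,q)[:5]:
      if np.hypot(*(d['centre'][:2]-np.array([.556,.153])))<.05: print(n,q is f,round(d['p'],2),np.round(d['centre'],4))
cv2.imwrite('pics/s4c.png',cv2.resize(g['img'][130:290,210:390],None,fx=3.5,fy=3.5,interpolation=2)[:,:,::-1])
b=np.array([.556,.1525])
P=lambda x,y,z:((px(g,[x,y,z])-[210,130])*3.5)
print('socket ctr px',P(*b,.115),'tip px',P(*s['tool_pos'][:2],s['tool_pos'][2]-.099))
E
```

```text
time: 6.4
tool_pos: [0.5603, -0.0332, 0.2718]
tcp_rot: [-0.0, -0.147, 0.989, -0.0]
ft_force: [0.6, 0.0, -2.9]
gripper_width: 0.0325
grasp_force: 61.5
time: 6.82
tool_pos: [0.5555, 0.1549, 0.2719]
tcp_rot: [-0.0, -0.147, 0.989, 0.0]
ft_force: [0.9, -1.0, -2.2]
gripper_width: 0.0325
grasp_force: 61.5
time: 7.23
tool_pos: [0.5558, 0.1525, 0.2717]
tcp_rot: [-0.0, 0.104, 0.995, -0.0]
ft_force: [-0.6, -0.2, -2.5]
gripper_width: 0.0327
grasp_force: 61.7
[0.55587934 0.15230933 0.27172206] 168.1385623688642 [ 0.13396411  0.06292079 -2.81759218] [ 0.01048808 -0.03180067  0.01825844] [-0.1  0.2 -3.3]
light_unit False 0.82 [0.5543 0.1513 0.1748]
light_unit True 0.88 [0.5554 0.1536 0.1771]
flange False 0.85 [0.5535 0.1492 0.2126]
flange True 0.7 [0.5587 0.1519 0.2081]
socket False 0.56 [0.5534 0.1518 0.1174]
socket True 0.9 [0.5544 0.1584 0.1119]
dogs False 0.58 [0.5534 0.1561 0.1258]
dogs True 0.78 [0.5536 0.1576 0.121 ]
socket ctr px [283.5 283.5] tip px [276.5 210. ]
```

View pics/s4c.png

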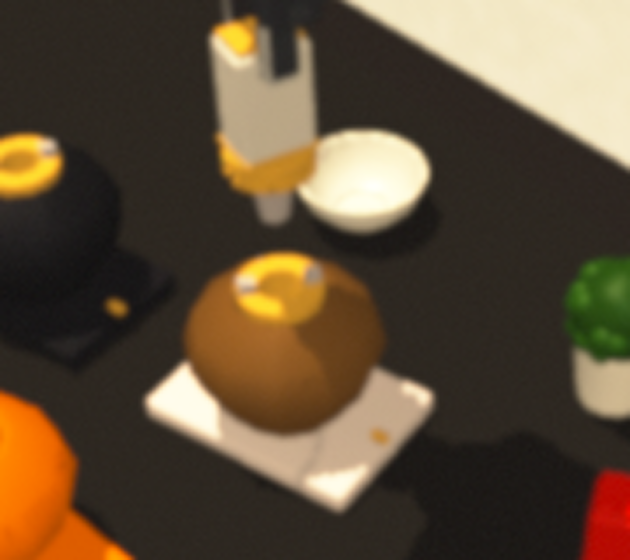

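```bash
python3 -m pendant '[[[0,0,0],[0,0,20],0],[[0,0,0],[0,0,38],0],[[0,0,0],[0,0,50],0],[[0,0,0],[0,0,58],0],[[0,0,0],[0,0,64],0]]'
python3 -m pendant '[[[0,0,0],[0,0,5],0],[[0,0,0],[0,0,10],0],[[0,0,0],[0,0,13],0],[[0,0,0],[0,0,15],0],[[0,0,0],[0,0,15],0]]'
```

```text
time: 8.15
tool_pos: [0.5558, 0.1523, 0.2072]
tcp_rot: [-0.0, 0.102, 0.995, -0.0]
ft_force: [0.6, 0.4, -1.8]
gripper_width: 0.0326
grasp_force: 61.7
time: 8.57
tool_pos: [0.556, 0.1523, 0.1929]
tcp_rot: [-0.0, 0.102, 0.995, -0.0]
ft_force: [0.6, 0.2, -2.3]
gripper_width: 0.0329
grasp_force: 61.7
```

```bash
python3 -m pendant '[[[0,0,0],[0,0,1],0],[[0,0,0],[0,0,2],0],[[0,0,0],[0,0,3],0],[[0,0,0],[0,0,4],0],[[0,0,0],[0,0,4],0]]'
python3 -m pendant '[[[0,0,0],[0,0,0.7],0],[[0,0,0],[0,0,1.4],0],[[0,0,0],[0,0,2],0],[[0,0,0],[0,0,2],0],[[0,0,0],[0,0,2],0]]'
```

```text
time: 8.98
tool_pos: [0.5559, 0.1523, 0.1889]
tcp_rot: [-0.0, 0.102, 0.995, -0.0]
ft_force: [0.4, -0.5, -2.3]
gripper_width: 0.0331
grasp_force: 61.7
time: 9.4
tool_pos: [0.556, 0.1523, 0.187]
tcp_rot: [-0.0, 0.102, 0.995, -0.0]
ft_force: [0.4, -0.1, -2.6]
gripper_width: 0.0326
grasp_force: 61.7
```

```bash
python3 -m pendant '[[[0,0,0],[0,0,0.5],0],[[0,0,0],[0,0,1],0],[[0,0,0],[0,0,1.5],0],[[0,0,0],[0,0,1.5],0],[[0,0,0],[0,0,1.5],0]]'
```

```text
time: 9.82
tool_pos: [0.5563, 0.1523, 0.1861]
tcp_rot: [0.0, 0.102, 0.995, 0.0]
ft_force: [-1.7, -0.6, 6.2]
gripper_width: 0.0326
grasp_force: 62.9
```

It rides on the dogs at TCP z of about 0.186, as expected, with about 8 N of press. Turning clockwise.

```bash
python3 -m pendant '[[[0,0,0.03],[0,0,0],0],[[0,0,0.06],[0,0,0],0],[[0,0,0.09],[0,0,0],0],[[0,0,0.12],[0,0,0],0],[[0,0,0.14],[0,0,0],0]]'
python3 -c "
from h import *
s,r=st();print(s['ft_force'],s['ft_torque'],s['tool_pos'])"
```

```text
time: 10.23
tool_pos: [0.556, 0.1519, 0.1859]
tcp_rot: [0.0, 0.172, 0.985, -0.0]
ft_force: [-1.9, -4.0, 5.5]
gripper_width: 0.0327
grasp_force: 62.7
[-1.86028439 -4.01838312  5.51703273] [-0.90502336  0.58629162  0.06262142] [0.55599365 0.15194495 0.18587602]
```

```bash
python3 -m pendant '[[[0,0,0.02],[0,0,0],0],[[0,0,0.04],[0,0,0.2],0],[[0,0,0.06],[0,0,0.2],0],[[0,0,0.08],[0,0,0.4],0],[[0,0,0.08],[0,0,0.4],0]]'
python3 -c "
from h import *
s,r=st();print(s['ft_force'],s['ft_torque'],s['tool_pos'])"
```

```text
time: 10.65
tool_pos: [0.556, 0.1519, 0.1857]
tcp_rot: [0.0, 0.211, 0.977, -0.0]
ft_force: [-2.4, -4.4, 9.3]
gripper_width: 0.0327
grasp_force: 63.2
[-2.44988743 -4.4279032   9.34517948] [-0.87525856  0.77595545  0.12259768] [0.55603599 0.1518694  0.18566366]
```

```bash
python3 -m pendant '[[[0,0,0.02],[0,0,-0.2],0],[[0,0,0.04],[0,0,-0.2],0],[[0,0,0.06],[0,0,-0.2],0],[[0,0,0.08],[0,0,-0.2],0],[[0,0,0.08],[0,0,-0.2],0]]'
python3 -c "
from h import *
s,r=st();print(s['ft_force'],s['ft_torque'],s['tool_pos'])"
```

```text
time: 11.07
tool_pos: [0.5558, 0.1518, 0.1857]
tcp_rot: [0.0, 0.25, 0.968, -0.0]
ft_force: [-2.1, -4.3, 7.9]
gripper_width: 0.0329
grasp_force: 63.0
[-2.13848884 -4.34986901  7.89914651] [-0.83314521  0.86780458  0.14987952] [0.55581455 0.15184311 0.18574408]
```

```bash
python3 -m pendant '[[[0,0,0.02],[0,0,-0.2],0],[[0,0,0.04],[0,0,-0.3],0],[[0,0,0.06],[0,0,-0.3],0],[[0,0,0.08],[0,0,-0.3],0],[[0,0,0.08],[0,0,-0.3],0]]'
python3 - <<'E'
from h import *
s,r=st();print(s['ft_force'],s['ft_torque'],s['tool_pos'])
g=robot.grab_frame('side')
cv2.imwrite('pics/s5c.png',cv2.resize(g['img'][160:260,240:340],None,fx=6,fy=6,interpolation=2)[:,:,::-1])
E
```

```text
time: 11.48
tool_pos: [0.5559, 0.1523, 0.1856]
tcp_rot: [-0.0, 0.289, 0.957, -0.0]
ft_force: [-2.4, -1.6, 2.3]
gripper_width: 0.0326
grasp_force: 62.4
[-2.42688398 -1.61754068  2.27333612] [-0.45062682  0.653809    0.06852447] [0.55586651 0.1522536  0.18561798]
```

View pics/s5c.png

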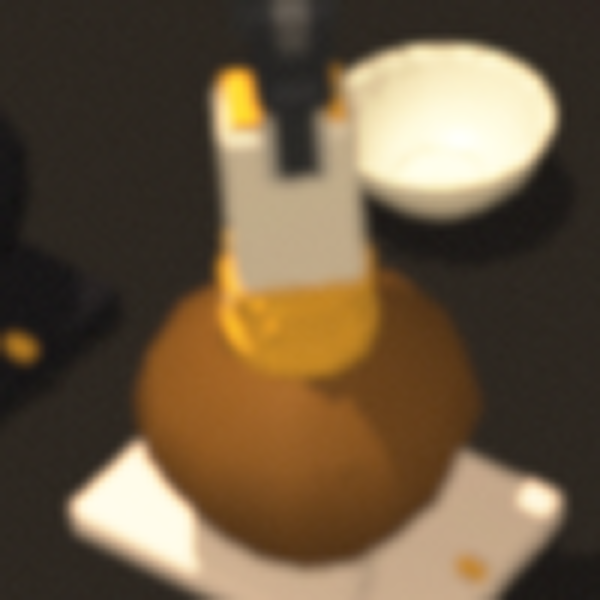

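The unit stands on the socket with the flange near (300,330). The vertical force and torque just fell at a yaw of about -33.6°, so I press lightly there.

```bash
python3 -m pendant '[[[0,0,0.01],[0,0,0.5],0],[[0,0,0.02],[0,0,1],0],[[0,0,0.03],[0,0,1],0],[[0,0,0.03],[0,0,1],0],[[0,0,0.03],[0,0,1],0]]'
python3 -c "
from h import *
s,r=st();print(s['ft_force'],s['ft_torque'],s['tool_pos'])"
```

```text
time: 11.95
tool_pos: [0.5561, 0.1524, 0.1844]
tcp_rot: [0.0, 0.303, 0.953, 0.0]
ft_force: [-0.1, -0.1, -2.4]
gripper_width: 0.0327
grasp_force: 61.7
[-0.07071828 -0.0954004  -2.39036319] [-0.04515652  0.02143881  0.010068  ] [0.55605468 0.15239227 0.18444038]
```

All forces are gone, so the slot is over the dogs. Lowering to the face.

```bash
python3 -m pendant '[[[0,0,0],[0,0,1],0],[[0,0,0],[0,0,2],0],[[0,0,0],[0,0,3],0],[[0,0,0],[0,0,4],0],[[0,0,0],[0,0,4],0]]'
python3 -m pendant '[[[0,0,0],[0,0,0.6],0],[[0,0,0],[0,0,1.2],0],[[0,0,0],[0,0,1.8],0],[[0,0,0],[0,0,2.2],0],[[0,0,0],[0,0,2.2],0]]'
python3 -c "
from h import *
s,r=st();print(s['ft_force'],s['ft_torque'],s['tool_pos'])"
```

```text
time: 12.37
tool_pos: [0.5559, 0.1523, 0.1803]
tcp_rot: [-0.0, 0.303, 0.953, -0.0]
ft_force: [0.1, 0.8, -2.1]
gripper_width: 0.0328
grasp_force: 61.7
time: 12.78
tool_pos: [0.556, 0.1523, 0.1784]
tcp_rot: [-0.0, 0.303, 0.953, 0.0]
ft_force: [-0.0, 1.0, -3.6]
gripper_width: 0.0328
grasp_force: 61.6
[-0.04344297  1.01391326 -3.60371807] [ 0.16256747 -0.07151865 -0.02830706] [0.55598364 0.15232808 0.17835481]
```

```bash
python3 -m pendant '[[[0,0,0],[0,0,0.4],0],[[0,0,0],[0,0,0.8],0],[[0,0,0],[0,0,1.2],0],[[0,0,0],[0,0,1.2],0],[[0,0,0],[0,0,1.2],0]]'
python3 -c "
from h import *
s,r=st();print(s['ft_force'],s['ft_torque'],s['tool_pos'])"
```

```text
time: 13.2
tool_pos: [0.5561, 0.1523, 0.1781]
tcp_rot: [0.0, 0.303, 0.953, 0.0]
ft_force: [-4.5, -0.2, 13.0]
gripper_width: 0.0324
grasp_force: 63.6
[-4.46173246 -0.21187744 12.99191239] [-0.09291039  0.70258199 -0.05388926] [0.55614227 0.15231607 0.1781282 ]
```

Contact at z = 0.178, 8 mm below the riding height, so it is home. Easing the press and turning to the stop.

```bash
python3 -m pendant '[[[0,0,0.04],[0,0,-0.5],0],[[0,0,0.1],[0,0,-0.5],0],[[0,0,0.16],[0,0,-0.5],0],[[0,0,0.22],[0,0,-0.5],0],[[0,0,0.28],[0,0,-0.5],0]]'
python3 -c "
from h import *
s,r=st();print(s['ft_force'],s['ft_torque'],s['tool_pos'])"
python3 -m pendant '[[[0,0,0.06],[0,0,0],0],[[0,0,0.12],[0,0,0],0],[[0,0,0.18],[0,0,0],0],[[0,0,0.24],[0,0,0],0],[[0,0,0.28],[0,0,0],0]]'
python3 -c "
from h import *
s,r=st();print(s['ft_force'],s['ft_torque'],s['tool_pos'])"
```

```text
time: 13.62
tool_pos: [0.5563, 0.1525, 0.1782]
tcp_rot: [0.0, 0.434, 0.901, 0.0]
ft_force: [-1.1, 0.9, 4.9]
gripper_width: 0.0328
grasp_force: 62.5
[-1.09404781  0.92072983  4.86836365] [0.23839279 0.21980662 0.10231572] [0.55632943 0.15254544 0.17819087]
time: 14.03
tool_pos: [0.5558, 0.1523, 0.1782]
tcp_rot: [0.0, 0.556, 0.832, -0.0]
ft_force: [-4.7, 0.4, 7.4]
gripper_width: 0.0327
grasp_force: 62.9
[-4.65812526  0.39630549  7.37658504] [-0.05813617  0.74560154  0.12895745] [0.55581986 0.15227457 0.17817763]
```

```bash
python3 -m pendant '[[[0,0,0.02],[0,0,0],0],[[0,0,0.04],[0,0,0],0],[[0,0,0.06],[0,0,0],0],[[0,0,0.08],[0,0,0],0],[[0,0,0.1],[0,0,0],0]]'
python3 -c "
from h import *
s,r=st();print(s['ft_force'],s['ft_torque'],s['joint_efforts'][5],np.degrees(np.arctan2(*r.as_matrix()[1::-1,0])))"
python3 -m pendant '[[[0,0,0.01],[0,0,0],0],[[0,0,0.02],[0,0,0],0],[[0,0,0.03],[0,0,0],0],[[0,0,0.04],[0,0,0],0],[[0,0,0.04],[0,0,0],0]]'
python3 -c "
from h import *
s,r=st();print(s['ft_force'],s['ft_torque'],s['joint_efforts'][5],np.degrees(np.arctan2(*r.as_matrix()[1::-1,0])))"
```

```text
time: 14.45
tool_pos: [0.5557, 0.1522, 0.1782]
tcp_rot: [-0.0, 0.595, 0.803, -0.0]
ft_force: [-3.8, -1.0, 8.1]
gripper_width: 0.0325
grasp_force: 63.0
[-3.79681362 -0.96082455  8.09186024] [-0.16634977  0.95809673  0.17209709] -0.6588915176689625 106.9131523640244
time: 14.87
tool_pos: [0.5555, 0.1522, 0.1782]
tcp_rot: [-0.0, 0.611, 0.791, -0.0]
ft_force: [-5.3, 0.1, 9.2]
gripper_width: 0.0326
grasp_force: 63.0
[-5.313025    0.06190382  9.17141856] [-0.23754562  1.01774204  0.09334581] 0.4274754971265793 104.6383778514616
```

```bash
python3 -m pendant '[[[0,0,0.01],[0,0,0],0],[[0,0,0.02],[0,0,0],0],[[0,0,0.03],[0,0,0],0],[[0,0,0.04],[0,0,0],0],[[0,0,0.04],[0,0,0],0]]'
python3 -c "
from h import *
s,r=st();print(s['ft_force'],s['ft_torque'],s['joint_efforts'][5],np.degrees(np.arctan2(*r.as_matrix()[1::-1,0])))"
python3 -m pendant '[[[0,0,0.01],[0,0,0],0],[[0,0,0.02],[0,0,0],0],[[0,0,0.03],[0,0,0],0],[[0,0,0.04],[0,0,0],0],[[0,0,0.04],[0,0,0],0]]'
python3 -c "
from h import *
s,r=st();print(s['ft_force'],s['ft_torque'],s['joint_efforts'][5],np.degrees(np.arctan2(*r.as_matrix()[1::-1,0])))"
```

```text
time: 15.28
tool_pos: [0.5555, 0.1522, 0.1782]
tcp_rot: [-0.0, 0.627, 0.779, -0.0]
ft_force: [-5.9, -0.0, 8.8]
gripper_width: 0.0327
grasp_force: 63.1
[-5.908976   -0.01850831  8.84864831] [-0.25795229  1.07980152  0.075887  ] 0.42402947321534157 102.34266010954583
time: 15.7
tool_pos: [0.5554, 0.1521, 0.1782]
tcp_rot: [-0.0, 0.642, 0.766, -0.0]
ft_force: [-6.5, 0.1, 8.4]
gripper_width: 0.0323
grasp_force: 63.2
[-6.513639    0.06908525  8.4066753 ] [-0.22736029  1.18960125  0.06674441] 0.42509126476943493 100.0541983710679
```

```bash
python3 -m pendant '[[[0,0,0.0],[0,-0.3,0],0],[[0,0,0.01],[0,-0.6,0],0],[[0,0,0.02],[0,-0.6,0],0],[[0,0,0.03],[0,-0.6,0],0],[[0,0,0.03],[0,-0.6,0],0]]'
python3 - <<'E'
from h import *
s,r=st();print(s['ft_force'],s['ft_torque'],s['joint_efforts'][5],np.degrees(np.arctan2(*r.as_matrix()[1::-1,0])))
f=robot.grab_frame('top'); l=[.556,.1525]
# plinth edges: visible corners
p=rect(f,l,.015,.12,600)
q=rect(f,l,.16,.06,600)
cv2.imwrite('pics/r6.png',cv2.resize(np.hstack([p,q]),(800,400),interpolation=cv2.INTER_AREA)[:,:,::-1])
E
```

```text
time: 16.12
tool_pos: [0.5553, 0.1521, 0.1782]
tcp_rot: [0.0, 0.654, 0.757, -0.0]
ft_force: [-3.6, -0.7, 6.6]
gripper_width: 0.0324
grasp_force: 63.0
[-3.57443989 -0.70302713  6.57294622] [-0.10165397  0.67439246  0.65966549] 0.9726060926914215 98.36384906408189
```

View pics/r6.png

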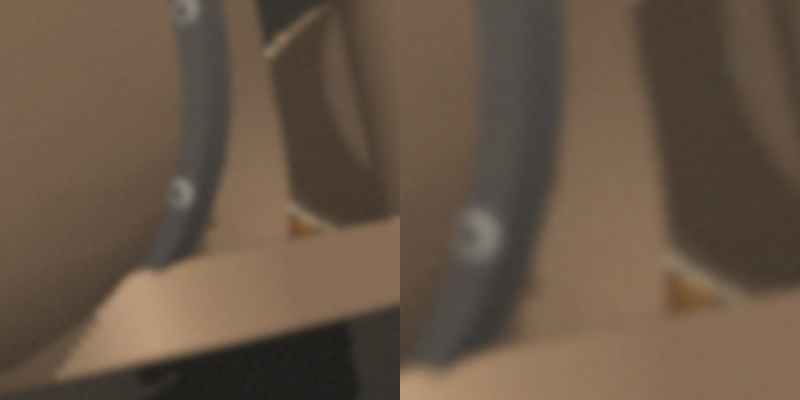

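Torque about the vertical jumped to 0.66 N m, so the unit is at the stop. Unit yaw is about -81°, which is the plinth's -76° plus slot play. The arm hides the foot in this top view. I back off within the slot play to square, relieve the press and release.

```bash
python3 -m pendant '[[[0,0,-0.02],[0,0,-0.2],0],[[0,0,-0.04],[0,0,-0.4],0],[[0,0,-0.06],[0,0,-0.5],0],[[0,0,-0.07],[0,0,-0.5],0],[[0,0,-0.07],[0,0,-0.5],0]]' 20
python3 -c "
from h import *
s,r=st();print(s['ft_force'],s['ft_torque'],s['joint_efforts'][5],np.degrees(np.arctan2(*r.as_matrix()[1::-1,0])))"
python3 -m pendant '[[[0,0,0],[0,0,0],0.2],[[0,0,0],[0,0,0],0.5],[[0,0,0],[0,0,0],0.8],[[0,0,0],[0,0,0],0.8],[[0,0,0],[0,0,0],0.8]]'
```

```text
time: 16.58
tool_pos: [0.5555, 0.1521, 0.1782]
tcp_rot: [0.0, 0.626, 0.779, 0.0]
ft_force: [0.4, -1.0, 0.5]
gripper_width: 0.0325
grasp_force: 62.0
[ 0.40938878 -0.96697193  0.47152565] [-0.07540915 -0.06015747 -0.01854754] -0.5063110403716564 102.42269551004159
time: 17.0
tool_pos: [0.5554, 0.1522, 0.1782]
tcp_rot: [-0.0, 0.627, 0.779, 0.0]
ft_force: [-0.1, -0.5, -0.0]
gripper_width: 0.0684
grasp_force: 0.0
```

Rise clear, move aside and look.

```bash
python3 -m pendant '[[[0,0,0],[0,0,0],1],[[0,0,0],[0,0,-20],1],[[0,0,0],[0,0,-50],1],[[0,0,0],[0,0,-80],1],[[0,0,0],[0,0,-110],1]]'
python3 -m pendant '[[[0,0,0],[-35,0,0],1],[[0,0,0],[-70,0,0],1],[[0,0,0],[-110,0,0],1],[[0,0,0],[-150,0,0],1],[[0,0,0],[-185,0,0],1]]'
python3 - <<'E'
from h import *
g=robot.grab_frame('side'); f=robot.grab_frame('top')
for n in ('light_unit','flange','socket'):
  for q in (g,f):
    for d in robot.tip_of(n,q)[:5]:
      if np.hypot(*(d['centre'][:2]-np.array([.556,.153])))<.04: print(n,q is f,round(d['p'],2),np.round(d['centre'],4))
a=rect(f,[.556,.1525],.015,.12,400); b=rect(f,[.556,.1525],.205,.04,400)
c=cv2.resize(g['img'][160:280,230:350],(400,400),interpolation=2)
print(px(f,[.556,.1525,.2]))
d=cv2.resize(f['img'][190:310,190:310],(400,400),interpolation=2)
cv2.imwrite('pics/r7.png',cv2.resize(np.vstack([np.hstack([a,b]),np.hstack([c,d])]),(600,600))[:,:,::-1])
E
```

```text
time: 17.42
tool_pos: [0.555, 0.1521, 0.2894]
tcp_rot: [-0.0, 0.627, 0.779, -0.0]
ft_force: [1.9, 0.4, -0.0]
gripper_width: 0.0857
grasp_force: 0.0
time: 17.83
tool_pos: [0.5952, -0.0307, 0.2884]
tcp_rot: [0.0, 0.627, 0.779, 0.0]
ft_force: [0.9, 0.4, -0.4]
gripper_width: 0.0857
grasp_force: 0.0
light_unit False 0.96 [0.5563 0.1516 0.0841]
light_unit True 0.62 [0.5551 0.159  0.0789]
light_unit True 0.39 [0.556  0.1595 0.124 ]
flange False 0.73 [0.5552 0.1513 0.1155]
flange True 0.95 [0.5593 0.1536 0.1153]
socket False 0.95 [0.5538 0.1558 0.1165]
socket True 0.67 [0.5543 0.1559 0.1088]
[250. 237.]
```

View pics/r7.png

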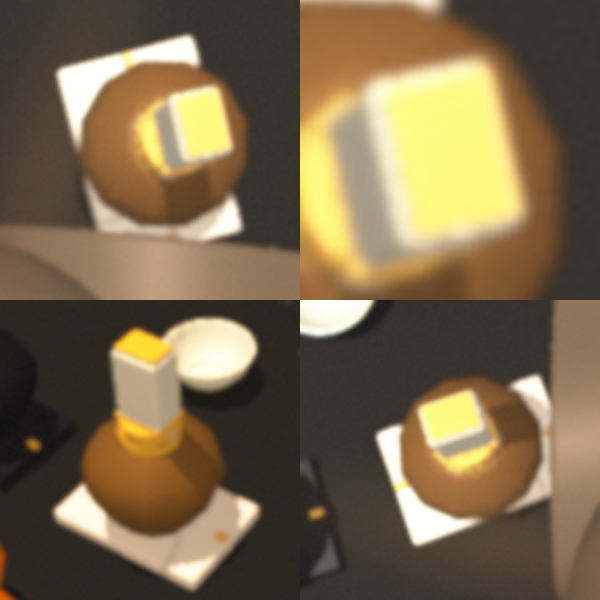

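The unit is seated. In the rectified view its cap edge runs (370,95)→(405,245), about -77° against the plinth's -76°, so it is square. The flange is on the face and the robot is clear.

```bash
python3 -c "
from h import *
print(robot.job_done())"
```

```text
the job is handed in; nothing more can be done
None
```

The light unit is home in the bronze lamp foot, turned clockwise to the stop, square with the plinth to within about 1–2° and released. The job was handed in at about 18 s, and no verdict came back.

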